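Feel round an open neck ring for burrs

TASK

Check the steel neck ring on the sprung rest for burrs: with the fingers shut, touch it lightly on its round disc end and run the fingertips along the top of the band, all the way round to the plain cut end, then move clear of it. Only touch it: do not lift the ring or push it off its pins, never press the sprung rest down hard towards its stop, and leave the brass weight in the middle and the jar, block and tweezers around it alone.

Things in the scene. Friction and masses are not known exactly. Their poses are not given: they have to be found in the camera images.
- rest_base: fixed dark steel base of the sprung rest, 170 x 170 x 20 mm; origin at the centre of its underside on the bench
- rest_top (a point): centre of the top of the wooden plate (165 x 165 x 14 mm) on four springs over the base, 56 mm above the bench when not pressed; sinks with the plate. Dark pins 8 mm across, 5 mm high stand on it, five inside the ring and one beyond each ring end: they keep the ring from sliding or turning and stay 3 mm below its top
- rest (a joint): how far the plate is pressed down, m: 0 = up, 0.018 = on its stop. It starts to sink at about 1.2 N and takes 0.4 N more per mm, wherever on the ring it is pressed (about 3.6 N at 6 mm)
- ring: loose open neck ring of steel, 0.16 kg, lying at any yaw: a C-shaped band 10 mm wide, 8 mm thick, centreline radius 62 mm. Origin: the circle's centre, underside; z up. Angles: counter-clockwise from its +x. The round disc end (26 mm across, top level with the band) is centred at 145 deg; the band runs through 90, 0, -90 to the plain cut end at -150 deg. Top 64 mm above the bench
- mark0 (a point): point 0 of 10 on the ring's top surface, middle of the band, ring angle 145 deg (centre of the round disc end: start here)
- mark1 (a point): point 1 of 10 on the ring's top surface, middle of the band, ring angle 113 deg
- mark2 (a point): point 2 of 10 on the ring's top surface, middle of the band, ring angle 81 deg
- mark3 (a point): point 3 of 10 on the ring's top surface, middle of the band, ring angle 49 deg
- mark4 (a point): point 4 of 10 on the ring's top surface, middle of the band, ring angle 17 deg
- mark5 (a point): point 5 of 10 on the ring's top surface, middle of the band, ring angle -15 deg
- mark6 (a point): point 6 of 10 on the ring's top surface, middle of the band, ring angle -47 deg
- mark7 (a point): point 7 of 10 on the ring's top surface, middle of the band, ring angle -79 deg
- mark8 (a point): point 8 of 10 on the ring's top surface, middle of the band, ring angle -111 deg
- mark9 (a point): point 9 of 10 on the ring's top surface, middle of the band, ring angle -143 deg (8 mm short of the plain cut end: finish here)
- weight: bystander: loose brass weight 24 mm across and 25 mm high with a small knob, standing on the plate near the middle of the ring; origin at the centre of its underside
- jar: bystander: closed amber glass jar, 60 mm across, 75 mm high; origin at the centre of its underside
- block: bystander: red soldering block 65 x 60 x 28 mm; origin at the centre of its underside
- tweezers: bystander: steel tweezers lying flat, 165 mm long along own x, 30 mm wide, 9 mm high; origin on the bench near mid-length

How it is judged:
By the outcome, as a careful person would: the job done as asked, in the order asked, and still so for the second after the job is handed in, with the robot touching nothing.
It also fails if it takes over 61 s, if anything falls off the work surface, if the arm or the gripper's body presses on something with over 40 N, if the wrist force passes 120 N, or if a joint passes its speed limit or range.

ROBOT

A 7-joint arm with a two-finger parallel gripper is mounted at the origin on the work surface. World frame = base frame: x ahead of the robot, y to its left, z up, the work surface at z = 0. Lengths are in mm, angles in degrees, forces in N, time in s.
With the tool pointing down it reaches from about 425 to 875 mm from the base axis. Payload 8.4 kg.
Tool frame: the origin (TCP) lies on the centre line of the jaws, within the pads' length; the fingertips stand nose_length ahead of it and the grasp point (between the pads) lies 2 mm behind it (nose_length is the distance from the TCP to the fingertips, in mm); z points along the fingers, y is the line along which they close (so a half turn about z gives the same grasp; the last joint's range is limited). The gripper opens to 85 mm and grips with 20 to 120 N. Pads are 22 mm wide; open, the fingers measure 114 mm over their backs; the gripper's body (76 mm by 85 mm) begins 54 mm behind the grasp point. The pads swing forward as they close: fully open they stand 13 mm farther back than shut.
Start: joints at [66.337, 19.091, 2.286, 83.961, -0.768, 76.965, -3.352], TCP at [200.616, -618.238, 248.308] pointing down, gripper open.
Joint ranges: [-147.57, 147.57], [-21.85, 119.76], [-74.77, 79.35], [14.55, 137.4], [-85.83, 265.84], [4.83, 119.75], [-152.11, 152.11]. Speed limits (degrees/s): [127.2, 127.2, 159.86, 159.86, 180, 180, 180].

INTERFACE

Orientations are given as a 3x3 rotation matrix whose columns are the frame's x, y, z axes.
In Python, from bench import * gives the robot as it stands.
- The arm moves only by the tool apply_moves, never from a script. Its argument "motion" is a list of rows, each a list of 3 entries, a list of its own where there are three numbers: the shift along the tool's x, y, z in m, then the turn, a rotation vector about the tool's x, y, z in degrees, then the opening in per cent of the stroke, from 0 (shut) to 100 (fully open). In form: [[[tx, ty, tz], [rx, ry, rz], claw], ...]. A call has 1 to 12 rows; each row shifts and turns the commanded pose from where the row before left it, along the tool's axes as they then stand; what a row does not reach is not made up. A row lasts 1/10 s, in which the tool goes at most 50 mm and 8.59 degrees, less where a joint would pass 70% of its speed; a pose out of reach is approached as far as the arm can. A call is refused whole if a number of a shift passes 0.05 or a number of a turn 8.59, either way. A call with a gripper value outside its range is refused whole. The fingers move at their own pace and stop on an object; "grip_force" is the grip in N (left out, the last holds). Time passes only in rows, so rows that do not move let the fingers close. It gives the time, the measured TCP pose, the force, the opening and the grip force at its end, in the units of the state.
- read_state(): the state, without advancing time (a new reading comes with each control period).
- read_camera(name): name is "scene" or "top" or "wrist"; returns a dict with "img" (384x512x3 uint8, blue, green, red), "K" (3x3 intrinsics, pixels), "k1" (the pictures are not rectified: a ray, as slopes to the right and down, at radius r is drawn at 1 + k1 r^2 times it, then the intrinsics apply), "world_from_camera" (4x4, takes a point from camera to world coordinates); the wrist camera has in their place "T_tool_cam" (4x4, takes a point from camera to tool coordinates, whose origin is the TCP and whose axes are the flange's). Camera axes: x right, y up, looking along -z (the intrinsics and any distortion apply to the point x, -y, -z); pixel columns grow to the right and rows downward; lengths in mm; the calibration is good to about 2 mm. A picture is of the moment at which its call begins: read the wrist's pose just before it. There is no depth.
- sign_off(): hands the job in; it is judged then, once.
Trained networks look in a picture, given as the dict that the camera call returned (one of the last four; its "shot" number tells which), for a name from the list of things; names that differ only in an ending like _2 or _b are one class to them, and where a whole thing is asked for, a point or a joint stands for the part that bears it (a point fixed in the world has none). Each returns a list of dicts, best first, with "p" (0 to 1); they miss things now and then, are a little off and sometimes report something else, mostly with a low value. They report only what shows in the picture. A call takes as long as a camera call.
- cut_out(picture, label): "mask" (384x512 bool, what is visible of it) and "extent" ([centre column, centre row, width, height] in pixels, round what is visible of it).
- pinpoint(picture, label): "centre" ([column, row] in pixels: a listed point, or the origin of a listed thing).
The state is a dict: "time_s": time; "joint_positions": joint angles; "joint_vel": joint speeds; "tau": joint torques, N m; "tool_pos": TCP position; "tcp_rot": TCP orientation; "contact_force": force on the tool from outside, world axes, zero at the start; "torque": the same for the moment, N m; "width": finger opening in mm; "finger_force": force on a finger pad.
Only numpy, scipy, OpenCV 4.12 (cv2) and the standard library are available. Lean on these libraries where they do the work, as an engineer would, in place of code of your own. Each camera call takes 0.05 s, during which the arm holds its last target. There are 200 camera calls.

## Working session

There is one attempt and no reset: what is moved stays moved. The work goes in short steps, Python scripts to look and compute and a tool call to move; the robot and the scene stay as the last step left them, time stands still between calls to the robot, and variables do not carry over. Pictures are saved under pics/ and viewed, at most 10 in all, crops included, and the job is handed in when it is done.

Besides the shell and the picture viewer there is one more tool, called after ">>>" as name(argument=value, ...) on one line, values as JSON. apply_moves: Moves the arm, as the interface text tells. Its arguments: {"type":"object","properties":{"motion":{"type":"array","items":{"type":"array"}},"grip_force":{"type":"number"}},"required":["motion"]}

```bash
ls; mkdir -p pics
cat > h.py <<'E'
from bench import *
import numpy as np, cv2
def ray(c,uv,T=None):
    K=np.array(c["K"]);k=c["k1"]
    d=np.array([(uv[0]-K[0,2])/K[0,0],(uv[1]-K[1,2])/K[1,1]]);s=d.copy()
    for _ in range(20): s=d/(1+k*(s@s))
    W=np.array(c["world_from_camera"]) if T is None else T
    return W[:3,3],W[:3,:3]@np.array([s[0],-s[1],-1])
def at_z(c,uv,z,T=None):
    o,d=ray(c,uv,T); return o+d*(z-o[2])/d[2]
def toolT(s):
    T=np.eye(4);T[:3,:3]=s["tcp_rot"];T[:3,3]=s["tool_pos"];return T
ANG=np.radians([145,113,81,49,17,-15,-47,-79,-111,-143])
def fit(P,idx):  # 2D rigid fit marks-> centre,yaw (radius known)
    M=62*np.exp(1j*ANG[idx]);Z=P[:,0]+1j*P[:,1]
    w=np.ones(len(idx))
    for _ in range(10):
        mw=(w*M).sum()/w.sum();zw=(w*Z).sum()/w.sum()
        r=(w*np.conj(M-mw)*(Z-zw)).sum();u=r/abs(r);c=zw-u*mw
        e=abs(Z-c-u*M);w=1/(1+(e/2)**2)
    return c,np.degrees(np.angle(u)),e
def marks(c,T=None,z=64):
    P=[];I=[]
    for i in range(10):
        r=pinpoint(c,"mark%d"%i)
        if r and r[0]["p"]>.3: P.append(at_z(c,r[0]["centre"],z,T)[:2]);I.append(i)
    return np.array(P),I
E
python3 - <<'E'
from h import *
s=read_state();print(s)
for n in("top","scene"):
    c=read_camera(n);cv2.imwrite(f"pics/{n}.png",c["img"])
    P,I=marks(c)
    print(n,I)
    if len(I)>1: print(P.round(1).tolist());print(fit(P,I))
    for l,z in(("weight",56),("jar",0),("block",0),("tweezers",0),("rest_base",0),("rest_top",56)):
        r=pinpoint(c,l)
        if r: print(l,r[0]["p"],at_z(c,r[0]["centre"],z).round(1))
E
```

```text
pics
{'time_s': 0.0, 'joint_positions': array([66.33686852, 19.13045172,  2.28422284, 84.01106071, -0.77000072,
       76.96505934, -3.35133075]), 'joint_vel': array([-0.07874414,  0.06633992,  0.09732983, -0.08590703,  0.05234667,
        0.07268978,  0.05116393]), 'tau': array([-1.63682539e-04, -6.58555198e+01,  1.36521567e+00, -4.05568314e+01,
        1.66786811e-02,  1.24680233e-02,  2.18300833e-06]), 'tool_pos': array([ 200.49785657, -617.85590468,  247.43586347]), 'tcp_rot': array([[ 9.51171163e-01,  3.08663423e-01, -5.55898298e-04],
       [ 3.08663917e-01, -9.51169992e-01,  1.49424085e-03],
       [-6.75362826e-05, -1.59286456e-03, -9.99998729e-01]]), 'contact_force': array([-0.16692756, -0.13568445, -0.20542751]), 'torque': array([ 0.01008116, -0.02602551, -0.00435922]), 'finger_force': 0.0, 'width': 85.04549008665602}
top [0, 1, 2, 3, 4, 5, 6, 7, 8, 9]
[[549.4, -79.8], [549.4, -79.8], [549.4, -79.8], [549.4, -79.8], [549.4, -79.8], [549.4, -79.8], [549.4, -79.8], [549.4, -79.8], [549.4, -79.8], [549.4, -79.8]]
(np.complex128(nan+nanj), np.float64(nan), array([nan, nan, nan,
[... 262 characters left out ...]
, 7, 8, 9]
[[494.9, 35.4], [494.9, 35.4], [494.9, 35.4], [494.9, 35.4], [494.9, 35.4], [494.9, 35.4], [494.9, 35.4], [494.9, 35.4], [494.9, 35.4], [494.9, 35.4]]
(np.complex128(nan+nanj), np.float64(nan), array([nan, nan, nan, nan, nan, nan, nan, nan, nan, nan]))
weight 0.49 [511.  -23.5  56. ]
jar 0.74 [ 415.8 -306.9    0. ]
block 0.79 [415.9 298.1   0. ]
tweezers 0.62 [610.2 285.2   0. ]
rest_base 0.84 [526.3 -20.9   0. ]
rest_top 0.89 [517.2 -32.6  56. ]h.py:19: RuntimeWarning: invalid value encountered in scalar divide
  r=(w*np.conj(M-mw)*(Z-zw)).sum();u=r/abs(r);c=zw-u*mw
h.py:18: RuntimeWarning: invalid value encountered in scalar divide
  mw=(w*M).sum()/w.sum();zw=(w*Z).sum()/w.sum()
```

Run:
```python
from h import *
c=read_camera("top")
for n in("mark0","mark5"):
    for r in pinpoint(c,n): print(n,r["p"],r["centre"],at_z(c,r["centre"],64).round(1))
for r in cut_out(c,"ring")[:3]: print(r["p"],r["extent"],r["mask"].sum())
```

```text
mark0 0.91 [265.3, 211.7] [472.1  -1.9  64. ]
mark0 0.91 [276.6, 173.8] [582.8 -31.8  64. ]
mark0 0.87 [253.5, 201.1] [501.8  32.9  64. ]
mark0 0.84 [256.0, 194.5] [521.1  26.2  64. ]
mark0 0.78 [267.7, 176.2] [575.1  -6.2  64. ]
mark0 0.77 [272.9, 211.9] [472.1 -23.8  64. ]
mark0 0.63 [283.4, 211.0] [475.5 -54.   64. ]
mark0 0.63 [256.4, 184.0] [551.5  25.9  64. ]
mark0 0.56 [292.9, 188.7] [540.7 -80.   64. ]
mark5 0.91 [265.3, 211.7] [472.1  -1.9  64. ]
mark5 0.91 [276.6, 173.8] [582.8 -31.8  64. ]
mark5 0.87 [253.5, 201.1] [501.8  32.9  64. ]
mark5 0.84 [256.0, 194.5] [521.1  26.2  64. ]
mark5 0.78 [267.7, 176.2] [575.1  -6.2  64. ]
mark5 0.77 [272.9, 211.9] [472.1 -23.8  64. ]
mark5 0.63 [283.4, 211.0] [475.5 -54.   64. ]
mark5 0.63 [256.4, 184.0] [551.5  25.9  64. ]
mark5 0.56 [292.9, 188.7] [540.7 -80.   64. ]
0.75 [275.1, 192.4, 40.9, 48.2] 475
```

View pics/top.png

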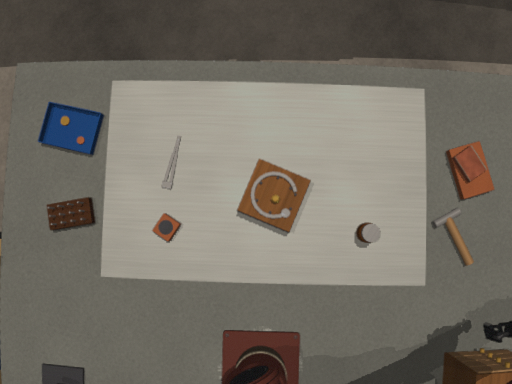

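>>> apply_moves(motion=[[[0.015,-0.014,0],[0,0,0],0],[[0.033,-0.031,0],[0,0,0],0],[[0.033,-0.031,0],[0,0,0],0],[[0.033,-0.031,0],[0,0,0],0],[[0.033,-0.031,0],[0,0,0],0],[[0.033,-0.031,0],[0,0,0],0],[[0.033,-0.031,0],[0,0,0],0],[[0.033,-0.031,0],[0,0,0],0],[[0.033,-0.031,0],[0,0,0],0],[[0.033,-0.031,0],[0,0,0],0],[[0.033,-0.031,0],[0,0,0],0],[[0.033,-0.031,0],[0,0,0],0]], grip_force=20)

```text
time_s: 3.1
tool_pos: [451.2, -162.2, 248.7]
tcp_rot: [[0.951, 0.308, 0.001], [0.308, -0.951, -0.001], [0.001, 0.001, -1.0]]
contact_force: [1.1, -0.7, -0.5]
width: -0.3
finger_force: 0.0
```

>>> apply_moves(motion=[[[0.033,-0.031,0],[0,0,0],0],[[0.033,-0.031,0],[0,0,0],0],[[0.033,-0.031,0],[0,0,0],0],[[0.015,-0.014,0],[0,0,0],0],[[0,0,0],[0,0,0],0],[[0,0,0],[0,0,0],0],[[0,0,0],[0,0,0],0]])

```text
time_s: 3.8
tool_pos: [525.6, -28.3, 248.3]
tcp_rot: [[0.952, 0.307, -0.0], [0.307, -0.952, -0.001], [-0.0, 0.0, -1.0]]
contact_force: [0.1, -0.6, -0.4]
width: 0.2
finger_force: 0.0
```

Run:
```python
from h import *
s=read_state();c=read_camera("wrist");cv2.imwrite("pics/w1.png",c["img"])
print(s["time_s"],s["tool_pos"],s["tcp_rot"],s["contact_force"],s["width"],s["joint_positions"])
print(c["T_tool_cam"],c["K"])
T=toolT(s)@np.array(c["T_tool_cam"])
for r in pinpoint(c,"mark0"): print(r["p"],r["centre"],at_z(c,r["centre"],64,T).round(1))
for l,z in(("weight",56),("ring",56),("rest_top",56)):
    for r in pinpoint(c,l)[:1]: print(l,r["p"],r["centre"],at_z(c,r["centre"],z,T).round(1))
```

```text
3.8 [525.63956733 -28.30127779 248.2914955 ] [[ 9.51705671e-01  3.07011811e-01 -2.52466629e-04]
 [ 3.07011639e-01 -9.51705596e-01 -5.58997473e-04]
 [-4.11892731e-04  4.54490872e-04 -9.99999812e-01]] [ 0.09700804 -0.6303557  -0.37819926] 0.15435313686465862 [ 26.62253908   6.80439604 -30.51990249  99.73141928   3.6130006
  74.44582819 -76.81227102]
[[-1.08964093e-04  9.57574926e-01  2.88184400e-01  7.41463827e+01]
 [ 9.99999665e-01 -1.29287244e-04  8.07699095e-04 -4.47770650e-01]
 [ 8.10690968e-04  2.88184392e-01 -9.57574592e-01 -1.25277989e+02]
 [ 0.00000000e+00  0.00000000e+00  0.00000000e+00  1.00000000e+00]] [[289.58128279   0.         252.37785436]
 [  0.         289.58128279 194.28695004]
 [  0.           0.           1.        ]]
0.95 [195.2, 156.5] [528.7  37.8  64. ]
0.95 [298.3, 149.6] [569.7 -64.9  64. ]
0.88 [195.7, 189.5] [493.2  28.   64. ]
0.85 [306.3, 179.3] [541.8 -84.7  64. ]
0.84 [237.5, 228.7] [462.4 -29.9  64. ]
0.76 [214.4, 131.0] [560.9  25.5  64. ]
0.72 [245.1, 119.3] [582.1  -1.5  64. ]
0.66 [275.5, 126.9] [584.5 -34.   64. ]
0.58 [265.0, 231.6] [468.7 -61.4  64. ]
0.55 [210.5, 213.5] [470.9   4.8  64. ]
0.49 [252.8, 186.3] [516.2 -31.2  64. ]
weight 0.71 [256.7, 187.3] [514.4 -36.4  56. ]
rest_top 0.78 [248.0, 176.7] [523.1 -23.3  56. ]
```

View pics/w1.png

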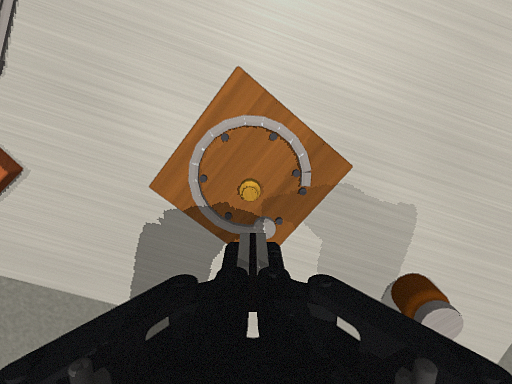

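Run:
```python
from h import *
W=np.array([[468.7,-61.4],[462.4,-29.9],[470.9,4.8],[493.2,28],[528.7,37.8],[560.9,25.5],[582.1,-1.5],[584.5,-34],[569.7,-64.9],[541.8,-84.7]])
print(fit(W,list(range(10))))
c=read_camera("top")
C0=525-25j
for cam in("top","scene"):
    c=read_camera(cam);best=[]
    P=np.array([at_z(c,r["centre"],64)[:2] for r in pinpoint(c,"mark0")])
    M=fit(W,list(range(10)));m=M[0]+62*np.exp(1j*(ANG+np.radians(M[1])))
    z=P[:,0]+1j*P[:,1];D=abs(z[:,None]-m[None]);i=D.argmin(1);k=D.min(1)<14
    if k.sum()>2: print(cam,k.sum(),fit(P[k],i[k]))
c=read_camera("wrist");s=read_state();T=toolT(s)@np.array(c["T_tool_cam"])
# refine by circle from mask
r=cut_out(c,"ring")[0];ys,xs=np.nonzero(r["mask"])
Q=np.array([at_z(c,(x,y),64,T)[:2] for x,y in zip(xs,ys)])
from scipy.optimize import least_squares
f=least_squares(lambda p:np.hypot(Q[:,0]-p[0],Q[:,1]-p[1])-62,[525,-25],loss="soft_l1",f_scale=3)
print(f.x,len(Q),r["p"]); 
F=[]
for _ in range(12): read_camera("wrist"); F.append(read_state()["contact_force"])
F=np.array(F);print(F.mean(0),F.std(0),read_state()["time_s"],s["tool_pos"])
```

```text
(np.complex128(524.1684937395435-25.26259834396385j), np.float64(69.83052038763923), array([4.63333794, 1.58341953, 0.88265077, 1.50147464, 1.59921139,
       1.02287421, 0.84173952, 1.43991389, 1.63818474, 0.33335728]))
top 3 (np.complex128(514.861018351648-28.633542523247666j), np.float64(58.95032033739118), array([0.49282241, 4.56462015, 3.72035989]))
scene 9 (np.complex128(523.4096637049978-27.249179698485793j), np.float64(67.98846318353098), array([ 4.90823525,  0.71142206,  4.85555545,  0.31788861,  2.07565539,
        4.41993334,  6.3453038 , 13.51556927,  6.26701159]))
[524.37473707 -24.50431185] 3311 0.59
[-0.16797329 -0.14068012  0.15793458] [0.52554303 0.53841276 0.37718593] 5.0 [525.99258163 -26.9768232  248.35952823]
```

>>> apply_moves(motion=[[[-0.015,0.004,0.02],[0,0,0],0],[[-0.015,0.004,0.033],[0,0,0],0],[[-0.015,0.004,0.033],[0,0,0],0],[[-0.015,0.003,0.033],[0,0,0],0],[[0,0,0.014],[0,0,0],0],[[0,0,0],[0,0,0],0],[[0,0,0],[0,0,0],0]])

```text
time_s: 5.7
tool_pos: [475.0, -59.1, 116.6]
tcp_rot: [[0.951, 0.309, 0.002], [0.309, -0.951, 0.0], [0.002, 0.0, -1.0]]
contact_force: [0.1, 0.2, 0.5]
width: -0.2
finger_force: 0.0
```

Run:
```python
from h import *
from scipy.optimize import least_squares
p=[]
for i in range(5): p.append(read_state()["tool_pos"]); c=read_camera("wrist")
p=np.array(p);print(p.round(2).tolist())
cv2.imwrite("pics/w2.png",c["img"]);s=read_state();t=toolT(s);t[:3,3]=p.mean(0);T=t@np.array(c["T_tool_cam"])
M=524.2-25j+62*np.exp(1j*(ANG+np.radians(69.5)))
P=np.array([at_z(c,r["centre"],64,T)[:2] for r in pinpoint(c,"mark0")]);z=P[:,0]+1j*P[:,1]
D=abs(z[:,None]-M[None]);i=D.argmin(1);k=D.min(1)<12
print(i[k],P[k].round(1).tolist(),fit(P[k],i[k]))
r=cut_out(c,"ring")[0];ys,xs=np.nonzero(r["mask"])
Q=np.array([at_z(c,(x,y),64,T)[:2] for x,y in zip(xs,ys)])
print(least_squares(lambda p:np.hypot(Q[:,0]-p[0],Q[:,1]-p[1])-62,[525,-25],loss="soft_l1",f_scale=3).x,len(Q))
print(s["time_s"])
```

```text
[[475.02, -59.13, 116.56], [475.39, -59.16, 116.98], [475.32, -59.24, 116.98], [475.12, -59.33, 116.85], [474.85, -59.42, 116.62]]
[5 6 7 3 1 2 9 4 0 8] [[560.5, 25.6], [581.4, -0.1], [584.5, -36.5], [497.8, 29.0], [463.3, -27.5], [471.5, 8.1], [541.0, -82.9], [528.3, 36.7], [470.1, -61.8], [569.1, -65.7]] (np.complex128(524.0322752252828-24.50100802666386j), np.float64(68.78143075398879), array([0.21309225, 1.36424565, 1.13565725, 2.96227554, 1.61905637,
       1.71954592, 1.30782014, 0.73892077, 3.72066145, 0.99235826]))
[524.36912914 -24.92158389] 12307
5.95
```

View pics/w2.png

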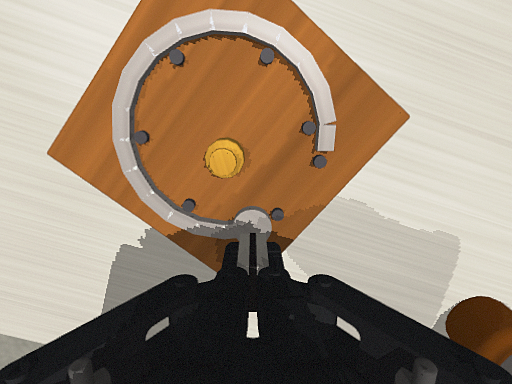

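>>> apply_moves(motion=[[[-0.001,0,0.005],[0,0,0],0],[[-0.001,0,0.005],[0,0,0],0],[[0,0,0.004],[0,0,0],0],[[0,0,0.002],[0,0,0],0],[[0,0,0],[0,0,0],0]])

```text
time_s: 6.55
tool_pos: [471.4, -60.3, 98.9]
tcp_rot: [[0.951, 0.309, -0.001], [0.309, -0.951, 0.0], [-0.001, -0.001, -1.0]]
contact_force: [-0.6, -0.5, -0.1]
width: 0.3
finger_force: 0.0
```

```bash
cat > f.py <<'E'
from h import *
def avg(n=6):
    p=[];F=[]
    for _ in range(n):
        read_camera("wrist");s=read_state();p.append(s["tool_pos"]);F.append(s["contact_force"])
    print("t",s["time_s"],"pos",np.mean(p,0).round(2),"F",np.mean(F,0).round(2),"sd",np.std(F,0).round(2))
if __name__=="__main__":
    import sys;avg(int(sys.argv[1]))
E
python3 f.py 6
python3 - <<'E'
from h import *
s=read_state();c=read_camera("wrist");T=toolT(s)@np.array(c["T_tool_cam"])
img=c["img"].copy();Ti=np.linalg.inv(T);K=np.array(c["K"])
def pr(P):
    q=Ti@np.append(P,1);v=np.array([q[0],-q[1]])/-q[2];v=v*(1+c["k1"]*(v@v));return tuple(int(round(a)) for a in (v[0]*K[0,0]+K[0,2],v[1]*K[1,1]+K[1,2]))
C=524.2-24.8j
for a in np.r_[np.degrees(ANG),-150]:
    for R in(57,62,67):
        z=C+R*np.exp(1j*np.radians(a+69));cv2.circle(img,pr([z.real,z.imag,64]),1,(0,0,255),-1)
cv2.imwrite("pics/w3.png",img)
E
```

```text
t 6.85 pos [471.75 -60.32  99.38] F [-0.07 -0.05  0.13] sd [0.61 0.26 0.28]
```

View pics/w3.png

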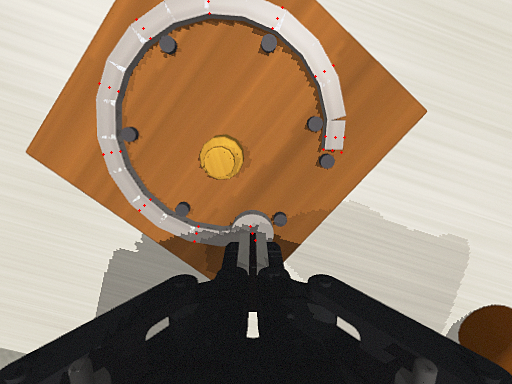

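>>> apply_moves(motion=[[[0.001,0,0.003],[0,0,0],0],[[0,0,0.003],[0,0,0],0],[[0,0,0],[0,0,0],0]])

```text
time_s: 7.2
tool_pos: [472.3, -60.0, 92.8]
tcp_rot: [[0.951, 0.309, -0.001], [0.309, -0.951, 0.0], [-0.001, -0.0, -1.0]]
contact_force: [0.0, 0.5, -0.8]
width: -0.1
finger_force: 0.0
```

```bash
python3 f.py 6
```

```text
t 7.5 pos [472.57 -60.01  93.26] F [ 0.07 -0.54  0.19] sd [0.57 0.38 0.35]
```

>>> apply_moves(motion=[[[0,0,0.003],[0,0,0],0],[[0,0,0.002],[0,0,0],0],[[0,0,0],[0,0,0],0]])

```text
time_s: 7.8
tool_pos: [472.3, -60.0, 87.9]
tcp_rot: [[0.951, 0.309, -0.001], [0.309, -0.951, 0.0], [-0.001, -0.0, -1.0]]
contact_force: [-0.1, 0.5, -0.4]
width: -0.2
finger_force: 0.0
```

```bash
python3 f.py 6
```

```text
t 8.1 pos [472.59 -60.01  88.29] F [-0.24 -0.02 -0.12] sd [0.28 0.57 0.38]
```

>>> apply_moves(motion=[[[0,0,0.002],[0,0,0],0],[[0,0,0.002],[0,0,0],0],[[0,0,0],[0,0,0],0]])

```text
time_s: 8.4
tool_pos: [472.4, -60.0, 84.0]
tcp_rot: [[0.951, 0.309, -0.001], [0.309, -0.951, 0.0], [-0.0, -0.0, -1.0]]
contact_force: [0.6, 0.5, 0.1]
width: 0.1
finger_force: 0.0
```

```bash
python3 f.py 5
```

```text
t 8.65 pos [472.56 -60.02  84.26] F [ 0.17 -0.32  0.44] sd [0.64 0.11 0.54]
```

>>> apply_moves(motion=[[[0,0,0.0015],[0,0,0],0],[[0,0,0.0015],[0,0,0],0],[[0,0,0],[0,0,0],0]])

```text
time_s: 8.95
tool_pos: [472.6, -60.0, 81.2]
tcp_rot: [[0.951, 0.309, -0.0], [0.309, -0.951, 0.0], [-0.0, -0.0, -1.0]]
contact_force: [-0.7, 0.7, 0.9]
width: -0.2
finger_force: 0.4
```

```bash
python3 f.py 5
```

```text
t 9.2 pos [472.58 -60.03  81.29] F [ 0.24 -0.26 -0.04] sd [0.4  0.48 0.56]
```

>>> apply_moves(motion=[[[0,0,0.001],[0,0,0],0],[[0,0,0.001],[0,0,0],0],[[0,0,0],[0,0,0],0]])

```text
time_s: 9.5
tool_pos: [472.7, -60.0, 79.3]
tcp_rot: [[0.951, 0.309, 0.0], [0.309, -0.951, 0.0], [0.0, -0.0, -1.0]]
contact_force: [-0.4, 0.4, 2.6]
width: 0.2
finger_force: 0.8
```

```bash
python3 f.py 6
```

```text
t 9.8 pos [472.7  -60.03  79.4 ] F [-0.13 -0.11  1.33] sd [0.55 0.41 0.47]
```

>>> apply_moves(motion=[[[0,0,0.001],[0,0,0],0],[[0,0,0.001],[0,0,0],0],[[0,0,0],[0,0,0],0]])

```text
time_s: 10.1
tool_pos: [472.7, -60.0, 77.3]
tcp_rot: [[0.951, 0.309, 0.0], [0.309, -0.951, 0.0], [0.0, 0.0, -1.0]]
contact_force: [-0.3, 0.6, 1.6]
width: 0.3
finger_force: 1.2
```

```bash
python3 f.py 6
```

```text
t 10.4 pos [472.69 -60.02  77.37] F [ 0.12 -0.26  2.59] sd [0.32 0.42 0.49]
```

```bash
cat > plan.py <<'E'
import sys,numpy as np
# args: a0 a1 x y rows
a0,a1,x,y,n,dz=map(float,sys.argv[1:7]);n=int(n)
a=np.radians(np.linspace(a0,a1,n+1)[1:]);P=np.c_[524.2+62*np.cos(a),-24.8+62*np.sin(a)]
R=np.array([[.951,.309],[.309,-.951]])
Q=np.round((np.vstack([[x,y],P]))@R.T,1);d=np.diff(Q,axis=0)/1000
print([[[round(u,4),round(v,4),dz],[0,0,0],0] for u,v in d])
E
python3 plan.py 214 166 472.7 -60 12 0
```

```text
[[[np.float64(-0.0008), np.float64(-0.0046), 0.0], [0, 0, 0], 0], [[np.float64(-0.0007), np.float64(-0.0043), 0.0], [0, 0, 0], 0], [[np.float64(-0.0005), np.float64(-0.0043), 0.0], [0, 0, 0], 0], [[np.float64(-0.0001), np.float64(-0.0043), 0.0], [0, 0, 0], 0], [[np.float64(0.0001), np.float64(-0.0044), 0.0], [0, 0, 0], 0], [[np.float64(0.0005), np.float64(-0.0043), 0.0], [0, 0, 0], 0], [[np.float64(0.0007), np.float64(-0.0042), 0.0], [0, 0, 0], 0], [[np.float64(0.0011), np.float64(-0.0042), 0.0], [0, 0, 0], 0], [[np.float64(0.0013), np.float64(-0.0041), 0.0], [0, 0, 0], 0], [[np.float64(0.0016), np.float64(-0.0041), 0.0], [0, 0, 0], 0], [[np.float64(0.0019), np.float64(-0.0038), 0.0], [0, 0, 0], 0], [[np.float64(0.0022), np.float64(-0.0038), 0.0], [0, 0, 0], 0]]
```

>>> apply_moves(motion=[[[-0.0008,-0.0046,0],[0,0,0],0],[[-0.0007,-0.0043,0],[0,0,0],0],[[-0.0005,-0.0043,0],[0,0,0],0],[[-0.0001,-0.0043,0],[0,0,0],0],[[0.0001,-0.0044,0],[0,0,0],0],[[0.0005,-0.0043,0],[0,0,0],0],[[0.0007,-0.0042,0],[0,0,0],0],[[0.0011,-0.0042,0],[0,0,0],0],[[0.0013,-0.0041,0],[0,0,0],0],[[0.0016,-0.0041,0],[0,0,0],0],[[0.0019,-0.0038,0],[0,0,0],0],[[0.0022,-0.0038,0],[0,0,0],0]])

```text
time_s: 11.6
tool_pos: [463.9, -9.5, 77.3]
tcp_rot: [[0.951, 0.309, -0.0], [0.309, -0.951, 0.0], [-0.0, -0.0, -1.0]]
contact_force: [-0.2, -1.3, 2.3]
width: 0.1
finger_force: 1.2
```

```bash
sed -i 's/round(u,4),round(v,4),dz/round(float(u),4),round(float(v),4),dz/' plan.py; python3 f.py 6; python3 plan.py 166 118 464.0 -9.8 12 0;python3 - <<'E'
from h import *
s=read_state();c=read_camera("wrist");cv2.imwrite("pics/w4.png",c["img"])
E
```

```text
t 11.9 pos [464.12  -9.01  77.34] F [-0.16  1.48  2.53] sd [0.53 1.1  0.39]
[[[0.0025, -0.0036, 0.0], [0, 0, 0], 0], [[0.0027, -0.0034, 0.0], [0, 0, 0], 0], [[0.0029, -0.0032, 0.0], [0, 0, 0], 0], [[0.0031, -0.003, 0.0], [0, 0, 0], 0], [[0.0033, -0.0028, 0.0], [0, 0, 0], 0], [[0.0035, -0.0025, 0.0], [0, 0, 0], 0], [[0.0037, -0.0023, 0.0], [0, 0, 0], 0], [[0.0038, -0.0021, 0.0], [0, 0, 0], 0], [[0.0039, -0.0017, 0.0], [0, 0, 0], 0], [[0.0041, -0.0015, 0.0], [0, 0, 0], 0], [[0.0042, -0.0012, 0.0], [0, 0, 0], 0], [[0.0042, -0.0009, 0.0], [0, 0, 0], 0]]
```

View pics/w4.png

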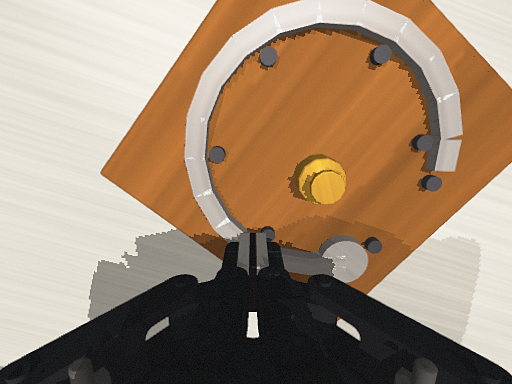

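>>> apply_moves(motion=[[[0.0025,-0.003,0],[0,0,0],0],[[0.0027,-0.0034,0],[0,0,0],0],[[0.0029,-0.0032,0],[0,0,0],0],[[0.0031,-0.003,0],[0,0,0],0],[[0.0033,-0.0028,0],[0,0,0],0],[[0.0035,-0.0025,0],[0,0,0],0],[[0.0037,-0.0023,0],[0,0,0],0],[[0.0038,-0.0021,0],[0,0,0],0],[[0.0039,-0.0017,0],[0,0,0],0],[[0.0041,-0.0015,0],[0,0,0],0],[[0.0042,-0.0012,0],[0,0,0],0],[[0.0042,-0.0009,0],[0,0,0],0]])

```text
time_s: 13.15
tool_pos: [495.6, 29.6, 77.3]
tcp_rot: [[0.951, 0.309, -0.0], [0.309, -0.951, 0.0], [-0.0, -0.0, -1.0]]
contact_force: [-1.9, -0.8, 2.3]
width: 0.0
finger_force: 1.2
```

```bash
python3 f.py 6; python3 plan.py 118 70 495.1 29.9 12 0;python3 - <<'E'
from h import *
s=read_state();c=read_camera("wrist");T=toolT(s)@np.array(c["T_tool_cam"])
M=524.2-24.8j+62*np.exp(1j*(ANG+np.radians(69)))
P=np.array([at_z(c,r["centre"],61.5,T)[:2] for r in pinpoint(c,"mark0")]);z=P[:,0]+1j*P[:,1]
D=abs(z[:,None]-M[None]);i=D.argmin(1);k=D.min(1)<12
print(i[k],fit(P[k],i[k]))
E
```

```text
t 13.45 pos [496.06  29.88  77.54] F [0.95 1.18 2.77] sd [0.58 0.66 0.62]
[[[0.0043, -0.0007, 0.0], [0, 0, 0], 0], [[0.0043, -0.0003, 0.0], [0, 0, 0], 0], [[0.0043, 0.0, 0.0], [0, 0, 0], 0], [[0.0043, 0.0003, 0.0], [0, 0, 0], 0], [[0.0043, 0.0006, 0.0], [0, 0, 0], 0], [[0.0042, 0.0009, 0.0], [0, 0, 0], 0], [[0.0042, 0.0012, 0.0], [0, 0, 0], 0], [[0.0041, 0.0015, 0.0], [0, 0, 0], 0], [[0.0039, 0.0017, 0.0], [0, 0, 0], 0], [[0.0038, 0.0021, 0.0], [0, 0, 0], 0], [[0.0037, 0.0023, 0.0], [0, 0, 0], 0], [[0.0035, 0.0025, 0.0], [0, 0, 0], 0]]
[9 7 6 1 5 8 4] (np.complex128(523.1426452338186-23.876891276821087j), np.float64(68.6338791690634), array([0.79869571, 1.33204635, 0.29472099, 0.34607703, 0.80204366,
       0.85306044, 0.69459855]))
```

>>> apply_moves(motion=[[[0.0035,-0.0007,0],[0,0,0],0],[[0.0043,-0.0003,0],[0,0,0],0],[[0.0043,0,0],[0,0,0],0],[[0.0043,0.0003,0],[0,0,0],0],[[0.0043,0.0006,0],[0,0,0],0],[[0.0042,0.0009,0],[0,0,0],0],[[0.0042,0.0012,0],[0,0,0],0],[[0.0041,0.0015,0],[0,0,0],0],[[0.0039,0.0017,0],[0,0,0],0],[[0.0038,0.0021,0],[0,0,0],0],[[0.0037,0.0023,0],[0,0,0],0],[[0.0035,0.0025,0],[0,0,0],0]])

```text
time_s: 14.75
tool_pos: [545.2, 32.7, 77.3]
tcp_rot: [[0.951, 0.309, 0.0], [0.309, -0.951, 0.0], [0.0, -0.0, -1.0]]
contact_force: [-2.3, 0.3, 1.9]
width: 0.1
finger_force: 1.2
```

```bash
python3 f.py 6; python3 plan.py 70 22 545.4 33.5 12 0
```

```text
t 15.05 pos [545.66  32.42  77.57] F [ 1.29 -0.14  2.55] sd [0.72 0.73 0.44]
[[[0.0033, 0.0028, 0.0], [0, 0, 0], 0], [[0.0031, 0.003, 0.0], [0, 0, 0], 0], [[0.0029, 0.0032, 0.0], [0, 0, 0], 0], [[0.0027, 0.0034, 0.0], [0, 0, 0], 0], [[0.0024, 0.0036, 0.0], [0, 0, 0], 0], [[0.0022, 0.0038, 0.0], [0, 0, 0], 0], [[0.0019, 0.0038, 0.0], [0, 0, 0], 0], [[0.0016, 0.0041, 0.0], [0, 0, 0], 0], [[0.0013, 0.0041, 0.0], [0, 0, 0], 0], [[0.0011, 0.0042, 0.0], [0, 0, 0], 0], [[0.0007, 0.0042, 0.0], [0, 0, 0], 0], [[0.0005, 0.0043, 0.0], [0, 0, 0], 0]]
```

>>> apply_moves(motion=[[[0.0035,0.002,0],[0,0,0],0],[[0.0031,0.003,0],[0,0,0],0],[[0.0029,0.0032,0],[0,0,0],0],[[0.0027,0.0034,0],[0,0,0],0],[[0.0024,0.0036,0],[0,0,0],0],[[0.0022,0.0038,0],[0,0,0],0],[[0.0019,0.0038,0],[0,0,0],0],[[0.0016,0.0041,0],[0,0,0],0],[[0.0013,0.0041,0],[0,0,0],0],[[0.0011,0.0042,0],[0,0,0],0],[[0.0007,0.0042,0],[0,0,0],0],[[0.0005,0.0043,0],[0,0,0],0]])

```text
time_s: 16.25
tool_pos: [581.3, -1.8, 77.4]
tcp_rot: [[0.951, 0.309, 0.0], [0.309, -0.951, 0.0], [0.0, -0.0, -1.0]]
contact_force: [-0.7, 0.8, 2.1]
width: -0.0
finger_force: 1.2
```

```bash
python3 f.py 6; python3 plan.py 22 -26 581.7 -1.6 12 0;python3 - <<'E'
from h import *
s=read_state();c=read_camera("wrist");cv2.imwrite("pics/w5.png",c["img"])
E
```

```text
t 16.55 pos [581.45  -2.44  77.45] F [ 0.99 -1.1   2.23] sd [0.26 1.16 0.31]
[[[0.0001, 0.0043, 0.0], [0, 0, 0], 0], [[-0.0001, 0.0043, 0.0], [0, 0, 0], 0], [[-0.0005, 0.0043, 0.0], [0, 0, 0], 0], [[-0.0007, 0.0043, 0.0], [0, 0, 0], 0], [[-0.0011, 0.0042, 0.0], [0, 0, 0], 0], [[-0.0013, 0.0041, 0.0], [0, 0, 0], 0], [[-0.0016, 0.004, 0.0], [0, 0, 0], 0], [[-0.0019, 0.0039, 0.0], [0, 0, 0], 0], [[-0.0022, 0.0037, 0.0], [0, 0, 0], 0], [[-0.0024, 0.0036, 0.0], [0, 0, 0], 0], [[-0.0027, 0.0034, 0.0], [0, 0, 0], 0], [[-0.0029, 0.0032, 0.0], [0, 0, 0], 0]]
```

View pics/w5.png

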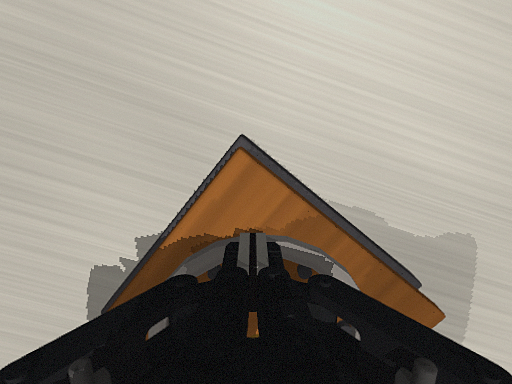

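Run:
```python
from h import *
s=read_state();c=read_camera("wrist");t=toolT(s);t[:3,3]=[581.45,-2.44,77.45];T=t@np.array(c["T_tool_cam"])
img=c["img"][200:330,130:380].copy();img=cv2.resize(img,None,fx=3,fy=3,interpolation=cv2.INTER_CUBIC)
Ti=np.linalg.inv(T);K=np.array(c["K"])
def pr(P):
    q=Ti@np.append(P,1);v=np.array([q[0],-q[1]])/-q[2];v=v*(1+c["k1"]*(v@v));u=np.array([v[0]*K[0,0]+K[0,2],v[1]*K[1,1]+K[1,2]]);return tuple(int(round(a)) for a in (u-[130,200])*3)
for a in range(-60,100,3):
    for R,col in((57,(0,255,0)),(67,(0,0,255))):
        z=524.2-24.8j+R*np.exp(1j*np.radians(a));cv2.circle(img,pr([z.real,z.imag,61.7]),2,col,-1)
cv2.imwrite("pics/w6.png",img)
```

```text
(no output)
```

View pics/w6.png

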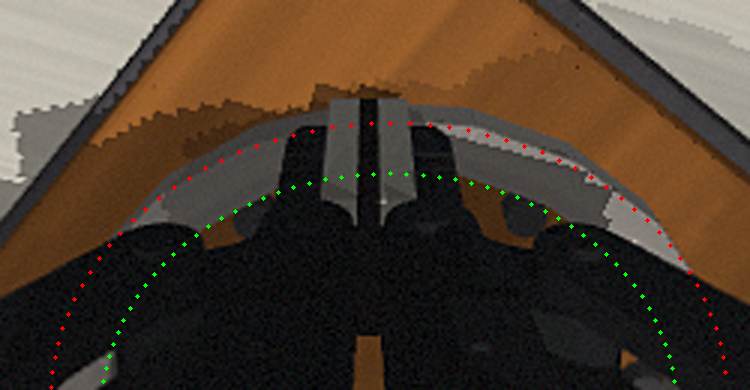

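>>> apply_moves(motion=[[[0.0004,0.0036,0],[0,0,0],0],[[-0.0001,0.0043,0],[0,0,0],0],[[-0.0005,0.0043,0],[0,0,0],0],[[-0.0007,0.0043,0],[0,0,0],0],[[-0.0011,0.0042,0],[0,0,0],0],[[-0.0013,0.0041,0],[0,0,0],0],[[-0.0016,0.004,0],[0,0,0],0],[[-0.0019,0.0039,0],[0,0,0],0],[[-0.0022,0.0037,0],[0,0,0],0],[[-0.0024,0.0036,0],[0,0,0],0],[[-0.0027,0.0034,0],[0,0,0],0],[[-0.0029,0.0032,0],[0,0,0],0]])

```text
time_s: 17.85
tool_pos: [579.2, -51.5, 77.4]
tcp_rot: [[0.951, 0.309, 0.0], [0.309, -0.951, -0.0], [0.0, 0.0, -1.0]]
contact_force: [0.6, 1.9, 1.7]
width: -0.0
finger_force: 1.2
```

```bash
python3 f.py 6; python3 plan.py -26 -76 579.9 -52 12 0
```

```text
t 18.15 pos [578.93 -52.1   77.25] F [-0.29 -1.43  2.52] sd [0.73 1.14 0.54]
[[[-0.0032, 0.0032, 0.0], [0, 0, 0], 0], [[-0.0035, 0.0028, 0.0], [0, 0, 0], 0], [[-0.0036, 0.0027, 0.0], [0, 0, 0], 0], [[-0.0039, 0.0023, 0.0], [0, 0, 0], 0], [[-0.004, 0.0021, 0.0], [0, 0, 0], 0], [[-0.0041, 0.0017, 0.0], [0, 0, 0], 0], [[-0.0043, 0.0015, 0.0], [0, 0, 0], 0], [[-0.0044, 0.0012, 0.0], [0, 0, 0], 0], [[-0.0044, 0.0008, 0.0], [0, 0, 0], 0], [[-0.0045, 0.0005, 0.0], [0, 0, 0], 0], [[-0.0045, 0.0002, 0.0], [0, 0, 0], 0], [[-0.0045, -0.0002, 0.0], [0, 0, 0], 0]]
```

>>> apply_moves(motion=[[[-0.0024,0.0034,0],[0,0,0],0],[[-0.0035,0.0028,0],[0,0,0],0],[[-0.0036,0.0027,0],[0,0,0],0],[[-0.0039,0.0023,0],[0,0,0],0],[[-0.004,0.0021,0],[0,0,0],0],[[-0.0041,0.0017,0],[0,0,0],0],[[-0.0043,0.0015,0],[0,0,0],0],[[-0.0044,0.0012,0],[0,0,0],0],[[-0.0044,0.0008,0],[0,0,0],0],[[-0.0045,0.0005,0],[0,0,0],0],[[-0.0045,0.0002,0],[0,0,0],0],[[-0.0045,-0.0002,0],[0,0,0],0]])

```text
time_s: 19.35
tool_pos: [539.0, -84.2, 77.3]
tcp_rot: [[0.951, 0.309, 0.0], [0.309, -0.951, -0.0], [0.0, 0.0, -1.0]]
contact_force: [1.6, -0.1, 2.4]
width: -0.2
finger_force: 1.2
```

```bash
python3 f.py 6
python3 - <<'E'
from h import *
s=read_state();c=read_camera("wrist");cv2.imwrite("pics/w7.png",c["img"])
E
```

```text
t 19.65 pos [538.5  -84.38  77.1 ] F [-1.65 -0.61  2.52] sd [0.95 0.47 0.68]
```

View pics/w7.png

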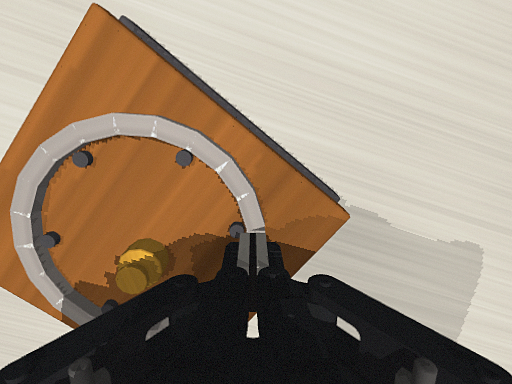

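>>> apply_moves(motion=[[[0,0,-0.002],[0,0,0],0],[[0,0,-0.004],[0,0,0],0],[[0,0,-0.01],[0,0,0],0],[[0,0,-0.03],[0,0,0],0],[[0,0,-0.04],[0,0,0],0],[[0,0,-0.04],[0,0,0],0],[[0,0,-0.03],[0,0,0],0],[[0,0,-0.01],[0,0,0],0],[[0,0,0],[0,0,0],0],[[0,0,0],[0,0,0],0],[[0,0,0],[0,0,0],0]])

```text
time_s: 20.8
tool_pos: [538.6, -84.0, 241.7]
tcp_rot: [[0.951, 0.309, -0.003], [0.309, -0.951, 0.001], [-0.002, -0.001, -1.0]]
contact_force: [0.1, 0.1, -0.2]
width: -0.1
finger_force: 0.0
```

```bash
python3 f.py 4
python3 - <<'E'
from h import *
s=read_state();c=read_camera("wrist");cv2.imwrite("pics/w8.png",c["img"]);T=toolT(s)@np.array(c["T_tool_cam"])
M=524.2-24.8j+62*np.exp(1j*(ANG+np.radians(69)))
P=np.array([at_z(c,r["centre"],64,T)[:2] for r in pinpoint(c,"mark0")]);z=P[:,0]+1j*P[:,1]
D=abs(z[:,None]-M[None]);i=D.argmin(1);k=D.min(1)<12
print(i[k],fit(P[k],i[k]))
E
```

```text
t 21.0 pos [538.83 -83.94 242.08] F [-0.15 -0.56  0.15] sd [0.29 0.66 0.22]
[4 2 8 9 1 7 3 5 0] (np.complex128(522.6493859548467-25.290585234776j), np.float64(69.21848476512766), array([1.88649919, 2.42526414, 3.68784065, 3.69043437, 0.80975514,
       2.16890371, 2.23881893, 1.54740907, 1.04085506]))
```

View pics/w8.png

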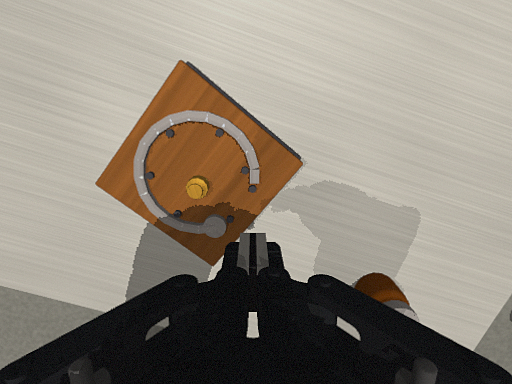

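The ring still lies on its pins, with the disc at (215,227) and the cut end at (255,183). The weight stands upright at (197,187), and the fingers are clear.

```bash
python3 -c "
from bench import *
print(sign_off())"
```

```text
the job is handed in; nothing more can be done
None
```

The job is done and handed in at about 21 s: the shut fingertips touched the disc end and ran along the top of the band to within about 5 mm of the cut end, at about 2.5 N where I checked (plate down about 3 mm). They then lifted clear, with the ring still on its pins and the weight standing. No burr check was made beyond the touch itself.

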